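Open the sample jar with the unknown thread

ROBOT

A 6-joint arm with a two-finger parallel gripper is mounted at the origin on the work surface. World frame = base frame: x ahead of the robot, y to its left, z up, the work surface at z = 0. Lengths are in m, angles in rad, forces in N, time in s.
With the tool pointing down it reaches from about 0.35 to 0.975 m from the base axis. Payload 17.4 kg.
Tool frame: the origin (TCP) lies midway between the tips of the shut fingers; the grasp point (between the pads) lies 19 mm behind it; z points along the fingers, y is the line along which they close (so a half turn about z gives the same grasp; the last joint's range is limited). The gripper opens to 85 mm and grips with 20 to 120 N. Pads are 22 mm wide; open, the fingers measure 114 mm over their backs; the gripper's body (76 mm by 85 mm) begins 54 mm behind the grasp point. The pads swing forward as they close: fully open they stand 13 mm farther back than shut.
Start: joints at [1.113, 0.116, 1.442, -0, 1.584, -0.038], TCP at [0.275, 0.616, 0.231] pointing down, gripper open.
Joint ranges: [-2.83, 2.83], [-0.83, 2.19], [0.07, 2.5], [-1.14, 4.28], [0.01, 3], [-2.97, 2.97]. Speed limits (rad/s): [1.89, 1.89, 2.22, 3.14, 3.14, 3.14].

INTERFACE

Orientations are given as a unit quaternion [w, x, y, z].
In Python, from bench import sensors, get_image, camera_model, workorder gives the robot as it stands. The module is installed in compiled form; this text tells all that it offers.
- The arm moves only by the tool jog_arm, never from a script. Its argument "rows" is one flat list of numbers, 6 for each row, row after row: the shift along the tool's x, y, z each as a share of 25 mm, from -1 to 1, then the turn, a rotation vector about the tool's x, y, z each as a share of 8 degrees, from -1 to 1. A call has 1 to 5 rows; each row shifts and turns the commanded pose from where the row before left it, along the tool's axes as they then stand; what a row does not reach is not made up. A row lasts 1/10 s, in which the tool goes at most 50 mm and 8.59 degrees, less where a joint would pass 70% of its speed; a pose out of reach is approached as far as the arm can. A call with a number of a shift or a turn outside -1 to 1 is refused whole. A call with a gripper value outside its range is refused whole. "gripper" is the closure, from -1 (fully open) to 1 (shut), set as the call begins (left out, the last holds). The fingers move at their own pace and stop on an object; the grip force is fixed at half the most. Time passes only in rows, so rows that do not move let the fingers close. It gives the time, the measured TCP pose, the force, the opening and the grip force at its end, in the units of the state.
- sensors.read_state(): the state, without advancing time (a new reading comes with each control period).
- get_image(name): name is "scene" or "top" or "wrist"; returns (picture, depth): 420x560x3 uint8, red, green, blue; 420x560 float32, m along the optical axis (not along the pixel's ray), 0 where there is no reading.
- camera_model(name): a dict with "fov_y" (degrees; the focal length in pixels is half the picture's height over the tangent of half this angle, whatever the lens; pixels are square), "cx", "cy" (the principal point, pixels), "xyz" and "orientation" of the camera in the world; the wrist camera has in their place "T_tool_cam" (4x4, takes a point from camera to tool coordinates, whose origin is the TCP and whose axes are the flange's). Camera axes: x right, y down, z forward; pixel columns grow to the right and rows downward; lengths in m; the calibration is good to about 2 mm. A picture is of the moment at which its call begins: read the wrist's pose just before it. camera_model takes no time and is no camera call.
- workorder.job_done(): hands the job in; it is judged then, once.
The state is a dict: "clock": time; "q": joint angles; "dq": joint speeds; "joint_efforts": joint torques, N m; "tcp_pos": TCP position; "eef_rot": TCP orientation; "contact_force": force on the tool from outside, world axes, zero at the start; "wrist_torque": the same for the moment, N m; "finger_gap": finger opening in m; "grip_force": force on a finger pad.
Only numpy, scipy, OpenCV 4.12 (cv2) and the standard library are available. Lean on these libraries where they do the work, as an engineer would, in place of code of your own. Each camera call takes 0.05 s, during which the arm holds its last target. There are 200 camera calls.

TASK

Take the square black cup off the jar it covers and return it, still mouth down, to its own slot: the block with the square well, whose card shows a square. Then take that jar's knobbed cap by its knob and find out which way it loosens - some of these caps have a left-hand thread, so if it stops dead one way, turn it the other way - until it comes free. Lift the cap straight up off the jar and finish holding it still and level in the gripper, about 6 cm above the jar, leaving the pots and the clip box where they are.

Things in the scene. Friction and masses are not known exactly. Their poses are not given: they have to be found in the camera images.
- cup: Square black plastic cup, 50 x 50 mm outside, 46 mm high, 3 mm walls, 70 g, standing mouth down over the knob of the jar cap and resting on the cap's rim. Origin: centre of the mouth (its lowest plane); z up through the closed top, x and y square to its sides. Take it by two opposite sides near the top.
- square_slot: Wooden block 90 x 90 x 16 mm, fixed to the table, with a square well 58 x 58 mm, 11 mm deep (its floor is 5 mm above the origin). A label card with a dark square adjoins its -x side. Origin: centre of the underside; x and y along its sides. This is the black cup's own slot.
- round_slot: A block of the same size, with a round well of 57 mm diameter and a card with a dark disc: not the cup's slot (the cup does not fit). Origin: centre of the underside. The two blocks may change places.
- stand: Fixed wooden board 100 x 230 x 12 mm carrying two like amber jars (66 mm diameter, 82 mm high above the table) with brown knobbed caps. Origin: on the axis of the jar to be opened, at table level; z up. The second jar stands 130 mm along the stand's -y; its cap does not come off, leave it alone (its knob reaches 131 mm above the table).
- mouth (a point): Centre of the mouth of the jar to be opened, 95 mm above the table. Two lugs hold the cap on it. Turned the loosening way (hidden: clockwise or anticlockwise) it comes free about 58 degrees from shut (65 to 115 is sure) and lifts freely. The wrong way it hits a hard stop within about 15 degrees and the gripped knob slips in the fingers. While locked it lifts about 1.5 mm and holds fast.
- cap: Brown cap of the jar to be opened, 100 g, at first under the cup: round skirt 53 mm diameter, 17 mm high, and on it a smooth round knob 36 mm diameter, 30 mm high, with a dark line along the cap's x on top. Origin: centre of the skirt's underside, 83.5 mm above the table when seated; z up. Shut, its x lies within 5 degrees of the stand's x. It turns lightly about the jar's axis.
- pot_near: Small white lidded sample pot, 41 mm diameter, 21 mm high, loose on the table, on the robot's side. Origin: centre of the underside. Leave alone.
- pot_far: Another such pot, on the far side of the work. Leave alone.
- box: Clip-lid storage box 110 x 150 x 60 mm, loose. Origin: centre of the underside. Leave alone.
There are look-alikes about, which are no part of the job. Of the things that look like the cup, the smaller one is meant.

How it is judged:
By the outcome, as a careful person would: the job done as asked, in the order asked, and still so for the second after the job is handed in, while the arm keeps its last pose, push and grip.
It also fails if it takes over 58 s, if anything falls off the work surface, if the arm or the gripper's body presses on something with over 40 N, if the wrist force passes 120 N, or if a joint passes its speed limit or range.

## Working session

There is one attempt and no reset: what is moved stays moved. The work goes in short steps, Python scripts to look and compute and a tool call to move; the robot and the scene stay as the last step left them, time stands still between calls to the robot, and variables do not carry over. Pictures are saved under pics/ and viewed, at most 10 in all, crops included, and the job is handed in when it is done.

Besides the shell and the picture viewer there is one more tool, called after "Call:" in YAML: its name, and indented under it one key for each argument. jog_arm: Moves the arm, as the interface text tells. Shift numbers are shares of 25 mm and turn numbers shares of 8 degrees, none past 1 either way. Its arguments: {"type":"object","properties":{"rows":{"type":"array","items":{"type":"number","minimum":-1,"maximum":1}},"gripper":{"type":"number"}},"required":["rows"]}

```bash
mkdir -p pics
cat > h.py <<'E'
import numpy as np,cv2
from scipy.spatial.transform import Rotation as R
from bench import sensors,get_image,camera_model,workorder
def rot(q): return R.from_quat([q[1],q[2],q[3],q[0]]).as_matrix()
def cam(name,s=None):
    m=camera_model(name); f=210/np.tan(np.radians(m['fov_y'])/2)
    if name=='wrist':
        T=np.eye(4);T[:3,:3]=rot(s['eef_rot']);T[:3,3]=s['tcp_pos'];T=T@np.array(m['T_tool_cam'])
        return f,m['cx'],m['cy'],T[:3,:3],T[:3,3]
    return f,m['cx'],m['cy'],rot(m['orientation']),np.array(m['xyz'])
def shot(name):
    s=sensors.read_state(); im,d=get_image(name); return im,d,cam(name,s)
def plane(c,uv,z):
    f,cx,cy,Rm,t=c; uv=np.atleast_2d(uv).astype(float)
    r=np.c_[(uv[:,0]-cx)/f,(uv[:,1]-cy)/f,np.ones(len(uv))]@Rm.T
    return t+r*((z-t[2])/r[:,2])[:,None]
def cloud(c,d):
    f,cx,cy,Rm,t=c; v,u=np.indices(d.shape)
    return np.stack([(u-cx)/f*d,(v-cy)/f*d,d],-1)@Rm.T+t
def save(n,im): cv2.imwrite('pics/'+n,im[:,:,::-1])
E
python3 - <<'E'
from h import *
s=sensors.read_state();print(s)
for n in('scene','top'):
    im,d,c=shot(n);save(n+'1.png',im);np.savez(n+'1.npz',im=im,d=d);print(n,camera_model(n))
print(camera_model('wrist'))
E
```

```text
{'clock': 0.0, 'q': array([ 1.11318762e+00,  1.16471356e-01,  1.44225583e+00, -1.17097071e-05,
        1.58403761e+00, -3.78359062e-02]), 'dq': array([ 4.70151154e-04,  1.17246866e-04, -4.16910604e-04, -1.00709466e-03,
       -6.92993671e-05,  2.57461615e-04]), 'joint_efforts': array([ 8.40407320e-04, -7.31969619e+01, -6.32508159e+01,  3.79165397e-05,
        5.99653533e-03,  9.88954838e-07]), 'tcp_pos': array([0.27504342, 0.61620348, 0.23057791]), 'eef_rot': array([-1.38026885e-04,  2.08348833e-01,  9.78054406e-01, -5.69615867e-04]), 'contact_force': array([ 0.32622155,  0.85280577, -0.66873799]), 'wrist_torque': array([-0.00949221,  0.00982671, -0.01576618]), 'grip_force': 0.0, 'finger_gap': 0.08504390652645855}
scene {'fov_y': 57.12028083616971, 'cx': 275.43982896401303, 'cy': 208.87892154810294, 'xyz': array([1.12157199, 0.11873539, 0.47448786]), 'orientation': array([-0.3085865 ,  0.60116481,  0.65066993, -0.34641578])}
top {'fov_y': 55.69828377147802, 'cx': 278.60465184979535, 'cy': 209.33482235524892, 'xyz': array([0.44431339, 0.06216413, 0.77641385]), 'orientation': array([-0.06072585,  0.70513053, -0.70336632,  0.06617495])}
{'fov_y': 63.859279978151704, 'cx': 279.0877107457236, 'cy': 202.5095632969732, 'T_tool_cam': array([[ 2.41032428e-04, -9.62621947e-01, -2.70848535e-01,
         6.74829082e-02],
       [ 9.99999897e-01,  1.27721925e-04,  4.35979742e-04,
        -7.27666539e-04],
       [-3.85090372e-04, -2.70848612e-01,  9.62621879e-01,
        -1.42940606e-01],
       [ 0.00000000e+00,  0.00000000e+00,  0.00000000e+00,
         1.00000000e+00]])}
```

View pics/top1.png

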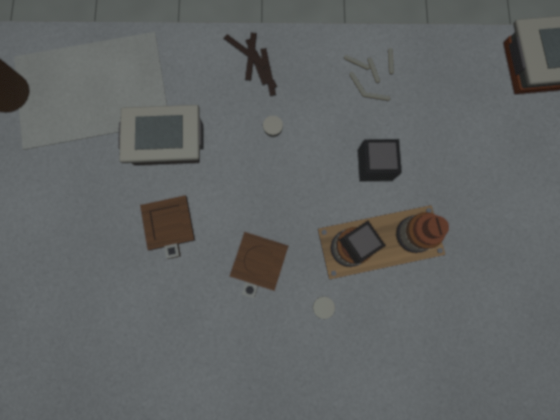

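View pics/scene1.png

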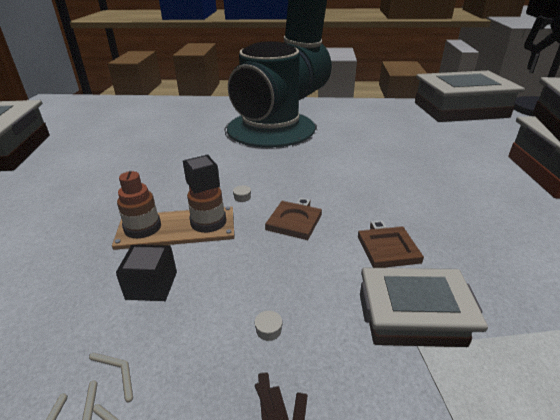

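The top view shows the covered jar with its cup at about (362,242), the square-well block at (167,222), the round-well block at (258,260), the second jar at (430,230), and pots at (273,125) and (324,308). The large look-alike cup is at (380,160).

Run:
```python
from h import *
D=np.load('top1.npz');im,d=D['im'],D['d'];c=cam('top')
P=cloud(c,d);z=P[...,2]
def rect(mask,h,name):
    cs,_=cv2.findContours(mask.astype(np.uint8),cv2.RETR_EXTERNAL,cv2.CHAIN_APPROX_NONE)
    k=max(cs,key=cv2.contourArea)[:,0,:]
    w=plane(c,k,h)[:,:2]
    r=cv2.minAreaRect((w*1000).astype(np.float32));print(name,np.round(r[0],1),np.round(r[1],1),round(r[2],1))
def win(u0,v0,r):
    m=np.zeros(z.shape,bool);m[v0-r:v0+r,u0-r:u0+r]=1;return m
print('valid',(d>0).mean(), 'z at cup',z[242,362],'block',z[240,150], 'table',z[330,200])
rect(win(362,242,32)&(z>.138)&(z<.156),.1465,'cup')
hsv=cv2.cvtColor(im,cv2.COLOR_RGB2HSV)
print(hsv[242,362],hsv[240,150],hsv[330,200],hsv[250,328])
for n,u,v in(('sq',167,222),('rd',258,260)):
    rect(win(u,v,40)&(hsv[...,1]>90),.016,n)
rect(win(380,242,70)&(hsv[...,1]>60)&(z<.03),.012,'stand')
rect(win(430,230,25)&(z>.12),.131,'knob2')
rect(win(324,308,18)&(z>.012),.021,'potnear'); rect(win(273,125,18)&(z>.012),.021,'potfar')
rect(win(160,135,50)&(z>.045),.06,'box')
s=sensors.read_state();print(R.from_matrix(rot(s['eef_rot'])).as_matrix().round(3))
```

```text
valid 0.9961522108843538 z at cup 0.1459598114715922 block 0.015280044794501846 table -5.757752103541236e-06
cup [507.6 -77.7] [49.6 51.7] 33.4
[ 0  3 74] [ 13 114  76] [100  14 107] [17 95 94]
sq [556.8 272.1] [86.1 86.7] 12.7
rd [483.6  93.7] [84.7 84.3] 72.4
stand [ 521.4 -141. ] [ 97.8 228.1] 12.0
knob2 [ 533.9 -203. ] [36.2 35.4] 86.3
potnear [398.2 -27. ] [38.9 39.7] 89.2
potfar [752.7  69. ] [40.3 38.2] 0.3
box [720.2 281.6] [111.8 158.5] 2.6
[[-0.913  0.408 -0.   ]
 [ 0.408  0.913 -0.001]
 [ 0.    -0.001 -1.   ]]
```

Call:
jog_arm:
  rows: [-0.9,-0.98,0,0,0,0,-0.9,-0.98,0,0,0,0,-0.9,-0.98,0,0,0,0,-0.9,-0.98,0,0,0,0,-0.9,-0.98,0,0,0,0]
  gripper: -1

```text
clock: 0.6
tcp_pos: [0.3281, 0.4573, 0.2309]
eef_rot: [-0.0, 0.208, 0.978, -0.0]
contact_force: [0.9, -0.5, 1.1]
finger_gap: 0.0855
grip_force: 0.0
```

Call:
jog_arm:
  rows: [-0.9,-0.98,0,0,0,0,-0.9,-0.98,0,0,0,0,-0.9,-0.98,0,0,0,0,-0.9,-0.98,0,0,0,0,-0.9,-0.98,0,0,0,0]

```text
clock: 1.1
tcp_pos: [0.3808, 0.2996, 0.2311]
eef_rot: [-0.0, 0.208, 0.978, -0.0]
contact_force: [0.8, -0.1, -0.1]
finger_gap: 0.0852
grip_force: 0.0
```

Call:
jog_arm:
  rows: [-0.9,-0.98,0,0,0,0,-0.9,-0.98,0,0,0,0,-0.9,-0.98,0,0,0,0,-0.9,-0.98,0,0,0,0,-0.9,-0.98,0,0,0,0]

```text
clock: 1.6
tcp_pos: [0.4336, 0.1419, 0.2311]
eef_rot: [-0.0, 0.208, 0.978, -0.0]
contact_force: [0.3, 0.3, -0.2]
finger_gap: 0.0855
grip_force: 0.0
```

Call:
jog_arm:
  rows: [-0.9,-0.98,0,0,0,0.8,-0.9,-0.98,0,0,0,0.8,-0.9,-0.98,0,0,0,0.8,0,0,0,0,0,0.8,0,0,0,0,0,0.8]

```text
clock: 2.1
tcp_pos: [0.4543, 0.0451, 0.231]
eef_rot: [-0.0, 0.473, 0.881, -0.0]
contact_force: [-0.8, 0.6, -0.3]
finger_gap: 0.0856
grip_force: 0.0
```

```bash
cat > look.py <<'E'
from h import *
import sys
im,d,c=shot('wrist');save(sys.argv[1]+'.png',im);np.savez(sys.argv[1],im=im,d=d)
P=cloud(c,d);z=P[...,2]
lo,hi,h=map(float,sys.argv[2:5]);x,y,r=map(float,sys.argv[5:8])
m=(z>lo)&(z<hi)&(np.hypot(P[...,0]-x,P[...,1]-y)<r)
cs,_=cv2.findContours(m.astype(np.uint8),cv2.RETR_EXTERNAL,cv2.CHAIN_APPROX_NONE)
k=max(cs,key=cv2.contourArea)[:,0,:];print('uv',k.min(0),k.max(0))
w=plane(c,k,h)[:,:2]*1000
print(cv2.minAreaRect(w.astype(np.float32)),cv2.minEnclosingCircle(w.astype(np.float32)))
s=sensors.read_state();Rm=rot(s['eef_rot']);print(s['tcp_pos'].round(4),'yaw y',np.degrees(np.arctan2(Rm[1,1],Rm[0,1])).round(2),'tilt',Rm[:,2].round(4),'q',s['q'].round(2))
ctr=np.array(cv2.minAreaRect(w.astype(np.float32))[0])/1000
print('tool delta mm',(Rm.T@np.r_[ctr-s['tcp_pos'][:2],0]*1000).round(1))
E
python3 look.py w1 .138 .156 .1465 .508 -.078 .05
```

```text
uv [219 331] [281 360]
((498.883544921875, -63.44356918334961), (49.639041900634766, 26.36381721496582), 32.304813385009766) ((499.96685791015625, -63.38993835449219), 26.993350982666016)
[0.4543 0.0455 0.2311] yaw y 33.21 tilt [-4.e-04  0.e+00 -1.e+00] q [ 0.04 -0.37  1.89  0.    1.63 -0.54]
tool delta mm [-115.6  -22.4   -0. ]
```

Call:
jog_arm:
  rows: [-0.9,-0.2,0,0,0,0,-0.9,-0.2,0,0,0,0,-0.9,-0.2,0,0,0,0,-0.7,-0.2,0,0,0,0,0,0,0,0,0,0]

```text
clock: 2.65
tcp_pos: [0.4855, -0.0369, 0.2309]
eef_rot: [-0.0, 0.47, 0.883, -0.0]
contact_force: [0.4, 0.2, -0.6]
finger_gap: 0.0854
grip_force: 0.0
```

```bash
python3 look.py w2 .138 .156 .1465 .508 -.078 .05
```

```text
uv [240 234] [308 299]
((508.27349853515625, -77.65786743164062), (49.91163635253906, 52.991790771484375), 33.7424201965332) ((508.1707763671875, -77.95973205566406), 35.5118522644043)
[ 0.4852 -0.036   0.2309] yaw y 33.98 tilt [-8.e-04  2.e-04 -1.e+00] q [-0.13 -0.3   1.83  0.    1.61 -0.72]
tool delta mm [-47.4  -4.2  -0. ]
```

View pics/w2.png

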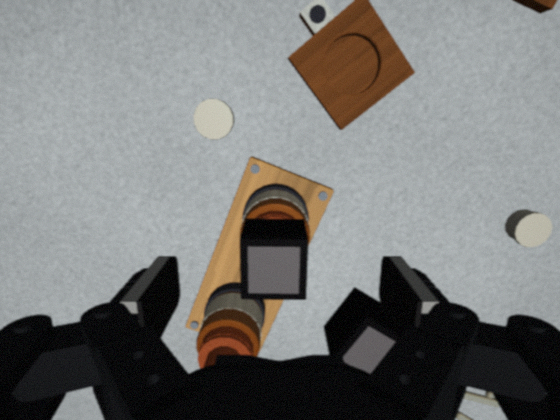

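The wrist view shows the cup's flat top centred near (274,270), between the fingers; its sides run parallel to the finger line. Moving over it and descending.

Call:
jog_arm:
  rows: [-0.95,-0.08,0,0,0,0,-0.95,-0.09,0,0,0,0,0,0,0.6,0,0,0,0,0,0.8,0,0,0,0,0,0.8,0,0,0]

```text
clock: 3.2
tcp_pos: [0.5079, -0.0764, 0.1751]
eef_rot: [-0.0, 0.469, 0.883, 0.0]
contact_force: [-0.0, 0.4, 0.2]
finger_gap: 0.0854
grip_force: 0.0
```

Call:
jog_arm:
  rows: [0,0,0.9,0,0,0,0,0,0.8,0,0,0,0,0,0.5,0,0,0,0,0,0.28,0,0,0,0,0,0,0,0,0]

```text
clock: 3.7
tcp_pos: [0.508, -0.0769, 0.1138]
eef_rot: [-0.0, 0.47, 0.883, -0.0]
contact_force: [1.0, -0.4, 0.5]
finger_gap: 0.0854
grip_force: 0.0
```

Call:
jog_arm:
  rows: [0,0,0,0,0,0,0,0,0,0,0,0,0,0,0,0,0,0,0,0,0,0,0,0,0,0,0,0,0,0]
  gripper: 1

```text
clock: 4.2
tcp_pos: [0.5087, -0.0775, 0.1154]
eef_rot: [0.001, 0.47, 0.883, 0.0]
contact_force: [-0.2, 0.5, 5.2]
finger_gap: 0.0491
grip_force: 62.3
```

Call:
jog_arm:
  rows: [0,0,0,0,0,0,0,0,0,0,0,0,0,0,0,0,0,0,0,0,-0.1,0,0,0,0,0,-0.3,0,0,0]

```text
clock: 4.7
tcp_pos: [0.508, -0.0773, 0.1241]
eef_rot: [-0.0, 0.47, 0.883, -0.0]
contact_force: [-0.3, -0.7, 0.2]
finger_gap: 0.0491
grip_force: 62.0
```

Call:
jog_arm:
  rows: [0,0,-0.6,0,0,0,0,0,-0.9,0,0,0,0,0,-0.6,0,0,0,0.5,0.7,0,0,0,0,0.9,0.9,0,0,0,0]

```text
clock: 5.2
tcp_pos: [0.5224, -0.0264, 0.1784]
eef_rot: [0.001, 0.471, 0.882, 0.0]
contact_force: [0.0, 0.2, -1.5]
finger_gap: 0.0493
grip_force: 62.1
```

Call:
jog_arm:
  rows: [0.9,0.9,0,0,0,0,0.9,0.9,0,0,0,0,0.9,0.9,0,0,0,0,0.9,0.9,0,0,0,0,0.9,0.9,0,0,0,0]

```text
clock: 5.7
tcp_pos: [0.5526, 0.1315, 0.1778]
eef_rot: [0.0, 0.47, 0.883, 0.0]
contact_force: [1.4, -0.5, -1.5]
finger_gap: 0.0492
grip_force: 62.1
```

Call:
jog_arm:
  rows: [0.9,0.9,0,0,0,0,0.5,0.9,0,0,0,0,0,0,0,0,0,0.9,0,0,0,0,0,0.9,0,0,0,0,0,0.85]

```text
clock: 6.2
tcp_pos: [0.5703, 0.1846, 0.1775]
eef_rot: [0.0, 0.626, 0.78, 0.0]
contact_force: [0.8, -0.5, -0.2]
finger_gap: 0.0492
grip_force: 62.1
```

Run:
```python
from h import *
s=sensors.read_state();im,d,c=shot('wrist');save('w3.png',im)
P=cloud(c,d);hsv=cv2.cvtColor(im,cv2.COLOR_RGB2HSV)
m=(hsv[...,1]>90)&(hsv[...,0]<25)&(P[...,2]<.03)&(np.hypot(P[...,0]-.557,P[...,1]-.272)<.075)
cs,_=cv2.findContours(m.astype(np.uint8),cv2.RETR_EXTERNAL,cv2.CHAIN_APPROX_NONE)
k=max(cs,key=cv2.contourArea)[:,0,:];w=plane(c,k,.016)[:,:2]*1000
r=cv2.minAreaRect(w.astype(np.float32));print('uv',k.min(0),k.max(0),r)
wl=(P[...,2]>.001)&(P[...,2]<.0105)&(np.hypot(P[...,0]-.557,P[...,1]-.272)<.043)
print('well',np.median(P[wl][:,:2],0),cv2.minAreaRect((P[wl][:,:2]*1000).astype(np.float32)))
Rm=rot(s['eef_rot']);print(s['tcp_pos'],np.degrees(np.arctan2(Rm[1,1],Rm[0,1])),Rm[:,2],s['q'].round(2))
print(Rm.T@np.r_[np.array(r[0])/1000-s['tcp_pos'][:2],0]*1000)
```

```text
uv [233  24] [340 135] ((557.9675903320312, 272.6741943359375), (88.88309478759766, 89.04174041748047), 12.706579208374023)
well [0.55811258 0.27410961] ((558.3289184570312, 272.7541198730469), (58.28753662109375, 58.36067199707031), 12.902095794677734)
[0.57031861 0.18464093 0.17752766] 12.480310421010039 [ 2.83239402e-04  3.43461499e-05 -9.99999959e-01] [ 0.27 -0.03  1.68 -0.    1.49  0.05]
[ 8.86221693e+01  6.96517809e+00 -4.74692132e-04]
```

View pics/w3.png

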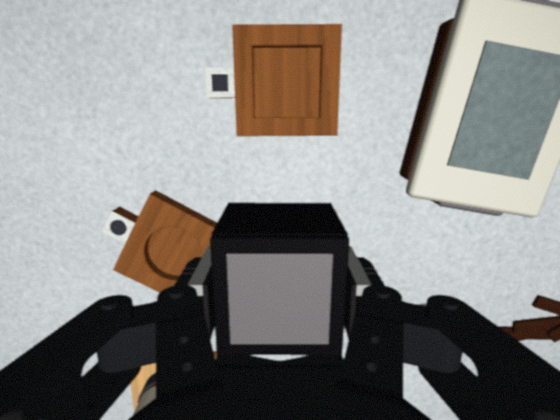

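The wrist view shows the square-well block (card with a square) at (287,80) ahead, well (252–322, 45–118), the round-slot block at (165,235), and the cup gripped squarely.

Call:
jog_arm:
  rows: [0.9,0.07,0,0,0,0,0.9,0.07,0,0,0,0,0.9,0.07,0,0,0,0,0.87,0.07,0,0,0,0,0,0,0.8,0,0,0]

```text
clock: 6.75
tcp_pos: [0.5579, 0.2754, 0.1598]
eef_rot: [0.001, 0.623, 0.783, 0.002]
contact_force: [1.1, -0.5, -0.6]
finger_gap: 0.0493
grip_force: 62.1
```

Call:
jog_arm:
  rows: [0,0,1,0,0,0,0,0,1,0,0,0,0,0,1,0,0,0,0,0,1,0,0,0,0,0,0.6,0,0,0]

```text
clock: 7.25
tcp_pos: [0.5569, 0.2727, 0.0404]
eef_rot: [-0.0, 0.623, 0.782, -0.001]
contact_force: [0.0, -0.4, -0.6]
finger_gap: 0.0494
grip_force: 62.1
```

Call:
jog_arm:
  rows: [0,0,0.2,0,0,0,0,0,0,0,0,0]

```text
clock: 7.45
tcp_pos: [0.5574, 0.273, 0.037]
eef_rot: [-0.0, 0.624, 0.781, -0.0]
contact_force: [-0.5, -0.1, -0.1]
finger_gap: 0.0491
grip_force: 62.1
```

Call:
jog_arm:
  rows: [0,0,0.2,0,0,0,0,0,0.2,0,0,0,0,0,0.15,0,0,0,0,0,0.1,0,0,0,0,0,0,0,0,0]

```text
clock: 7.95
tcp_pos: [0.5572, 0.2729, 0.0203]
eef_rot: [-0.0, 0.624, 0.781, -0.0]
contact_force: [0.5, -0.0, -0.3]
finger_gap: 0.0492
grip_force: 62.2
```

Call:
jog_arm:
  rows: [0,0,0.04,0,0,0,0,0,0.04,0,0,0,0,0,0,0,0,0]

```text
clock: 8.25
tcp_pos: [0.5574, 0.273, 0.0199]
eef_rot: [0.0, 0.624, 0.781, 0.0]
contact_force: [-7.6, -4.0, 12.6]
finger_gap: 0.0489
grip_force: 63.6
```

Call:
jog_arm:
  rows: [0,0,0,0,0,0,0,0,0,0,0,0,0,0,0,0,0,0,0,0,0,0,0,0,0,0,0,0,0,0]
  gripper: -1

```text
clock: 8.75
tcp_pos: [0.5573, 0.2729, 0.0185]
eef_rot: [-0.0, 0.624, 0.781, -0.0]
contact_force: [0.2, -0.5, 0.2]
finger_gap: 0.0853
grip_force: 0.0
```

Call:
jog_arm:
  rows: [0,0,-0.2,0,0,0,0,0,-0.6,0,0,0,0,0,-0.9,0,0,0,0,0,-1,0,0,0,0,0,-1,0,0,0]

```text
clock: 9.25
tcp_pos: [0.5574, 0.2729, 0.1134]
eef_rot: [0.0, 0.624, 0.781, 0.0]
contact_force: [0.2, 0.2, -0.1]
finger_gap: 0.0851
grip_force: 0.0
```

Call:
jog_arm:
  rows: [0,0,-1,0,0,0,0,0,-1,0,0,0,-0.6,0,-1,0,0,0,-0.9,0,-0.9,0,0,0,-0.9,0,0,0,0,0]

```text
clock: 9.75
tcp_pos: [0.5715, 0.2142, 0.2138]
eef_rot: [0.002, 0.624, 0.781, 0.002]
contact_force: [-0.6, 0.5, -0.7]
finger_gap: 0.0852
grip_force: 0.0
```

Run:
```python
from h import *
s=sensors.read_state();im,d,c=shot('wrist');save('w4.png',im)
P=cloud(c,d);m=(P[...,2]>.04)&(P[...,2]<.06)&(np.hypot(P[...,0]-.558,P[...,1]-.273)<.045)
print('cup top',np.median(P[m],0),cv2.minAreaRect((P[m][:,:2]*1000).astype(np.float32)))
im,d,c=shot('top');P=cloud(c,d)
z=P[...,2];m=(z>.116)&(z<.145)&(np.hypot(P[...,0]-.508,P[...,1]+.078)<.04)
cs,_=cv2.findContours(m.astype(np.uint8),cv2.RETR_EXTERNAL,cv2.CHAIN_APPROX_NONE)
if cs:
    k=max(cs,key=cv2.contourArea)[:,0,:];w=plane(c,k,.1305)[:,:2]*1000
    print('knob',cv2.minEnclosingCircle(w.astype(np.float32)),cv2.minAreaRect(w.astype(np.float32)))
Rm=rot(s['eef_rot']);print(s['tcp_pos'],np.degrees(np.arctan2(Rm[1,1],Rm[0,1])),s['q'].round(2))
print(Rm.T@np.r_[np.array([.508,-.078])-s['tcp_pos'][:2],0]*1000)
```

```text
cup top [0.5585557  0.27229021 0.05157495] ((558.7347412109375, 271.7408142089844), (49.97895431518555, 49.731327056884766), 12.674276351928711)
knob ((507.18603515625, -76.70103454589844), 18.632999420166016) ((507.2447509765625, -77.07260131835938), (34.267642974853516, 36.20439529418945), 0.13453024625778198)
[0.5714519  0.21417136 0.21381345] 12.784911064337201 [ 0.32 -0.02  1.61 -0.    1.55  0.09]
[-270.88594293 -126.53173103   -0.88114836]
```

View pics/w4.png

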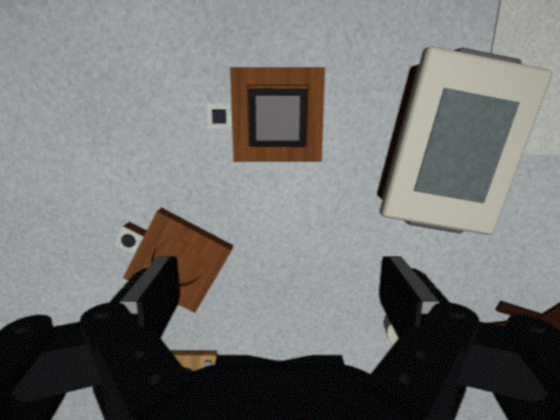

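The cup sits inside the square well at (278,118), level. On to the cap.

Call:
jog_arm:
  rows: [-0.9,-0.42,0,0,0,0,-0.9,-0.42,0,0,0,0,-0.9,-0.42,0,0,0,0,-0.9,-0.42,0,0,0,0,-0.9,-0.42,0,0,0,0]

```text
clock: 10.35
tcp_pos: [0.5437, 0.0926, 0.2093]
eef_rot: [0.0, 0.624, 0.781, 0.0]
contact_force: [-0.8, 0.3, 0.0]
finger_gap: 0.0855
grip_force: 0.0
```

Call:
jog_arm:
  rows: [-0.9,-0.42,0,0,0,0,-0.9,-0.42,0,0,0,0,-0.9,-0.42,0,0,0,0,-0.9,-0.42,0,0,0,0,0,0,0,0,0,0]

```text
clock: 10.85
tcp_pos: [0.5226, -0.0056, 0.2094]
eef_rot: [0.0, 0.625, 0.781, 0.0]
contact_force: [-0.4, -0.1, -0.0]
finger_gap: 0.0857
grip_force: 0.0
```

```bash
python3 look.py w5 .118 .145 .1305 .508 -.078 .035
```

```text
uv [216 269] [263 318]
((508.7773132324219, -75.704833984375), (35.01198196411133, 40.90694808959961), 11.908967018127441) ((509.6663513183594, -75.39236450195312), 20.934574127197266)
[ 0.5228 -0.0046  0.2093] yaw y 12.65 tilt [ 7.e-04  0.e+00 -1.e+00] q [-0.06 -0.21  1.79  0.    1.56 -0.28]
tool delta mm [-66.3 -29.3  -0. ]
```

View pics/w5.png

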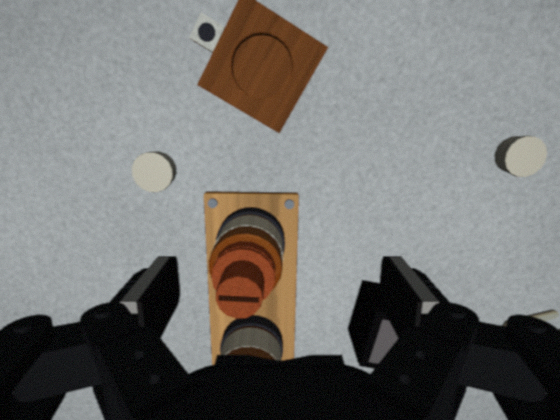

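The wrist view shows the bared cap: knob top centred at about (239,297), its dark line horizontal in the picture (along the finger line); the second jar lies below, clear of the fingers.

Call:
jog_arm:
  rows: [-0.91,-0.4,0,0,0,0,-0.91,-0.4,0,0,0,0,-0.92,-0.4,0,0,0,0,0,0,0.6,0,0,0,0,0,0.8,0,0,0]

```text
clock: 11.4
tcp_pos: [0.5094, -0.077, 0.1739]
eef_rot: [0.001, 0.624, 0.781, 0.001]
contact_force: [0.4, -0.1, -1.0]
finger_gap: 0.0854
grip_force: 0.0
```

Call:
jog_arm:
  rows: [0,0,0.9,0,0,0,0,0,0.9,0,0,0,0,0,0.7,0,0,0,0,0,0.4,0,0,0,0,0,0,0,0,0]

```text
clock: 11.9
tcp_pos: [0.5085, -0.0765, 0.0998]
eef_rot: [-0.001, 0.624, 0.781, -0.0]
contact_force: [0.2, 0.2, 0.9]
finger_gap: 0.0854
grip_force: 0.0
```

Call:
jog_arm:
  rows: [-0.04,0,-0.1,0,0,0,0,0,0,0,0,0]

```text
clock: 12.1
tcp_pos: [0.5098, -0.0784, 0.1051]
eef_rot: [0.001, 0.624, 0.781, 0.0]
contact_force: [0.3, -0.3, -1.1]
finger_gap: 0.0853
grip_force: 0.0
```

Call:
jog_arm:
  rows: [0,0,0,0,0,0,0,0,0,0,0,0,0,0,0,0,0,0,0,0,0,0,0,0,0,0,0,0,0,0]
  gripper: 1

```text
clock: 12.6
tcp_pos: [0.5093, -0.0785, 0.104]
eef_rot: [0.0, 0.624, 0.781, 0.0]
contact_force: [-1.2, -0.3, 6.2]
finger_gap: 0.0342
grip_force: 59.7
```

Call:
jog_arm:
  rows: [0,0,0,0,0,0,0,0,0,0,0,0,0,0,0,0,0,0,0,0,0,0,0,0]

```text
clock: 13.0
tcp_pos: [0.5094, -0.0785, 0.104]
eef_rot: [0.0, 0.624, 0.781, 0.0]
contact_force: [0.3, -0.0, 5.3]
finger_gap: 0.0346
grip_force: 59.7
```

```bash
cat > st.py <<'E'
from h import *
s=sensors.read_state();Rm=rot(s['eef_rot'])
print(s['clock'],s['tcp_pos'].round(4),'yaw',np.degrees(np.arctan2(Rm[1,1],Rm[0,1])).round(2),Rm[:,2].round(4),'F',s['contact_force'].round(1),'M',s['wrist_torque'].round(3),s['finger_gap'],s['grip_force'],'q',s['q'].round(2))
E
python3 st.py
```

```text
13.0 [ 0.5094 -0.0785  0.104 ] yaw 12.75 [ 7.e-04 -2.e-04 -1.e+00] F [ 0.3 -0.   5.3] M [ 0.044  0.144 -0.004] 0.034624803408150474 59.72461938858032 q [-0.2  -0.17  1.93 -0.    1.38 -0.42]
```

Call:
jog_arm:
  rows: [0,0,0,0,0,-0.5,0,0,0,0,0,-0.5,0,0,0,0,0,-0.5,0,0,0,0,0,-0.5,0,0,0,0,0,0]

```text
clock: 13.5
tcp_pos: [0.5095, -0.0785, 0.104]
eef_rot: [0.001, 0.509, 0.861, 0.0]
contact_force: [0.9, -0.1, 5.5]
finger_gap: 0.0343
grip_force: 59.9
```

```bash
python3 st.py
```

```text
13.5 [ 0.5095 -0.0785  0.104 ] yaw 28.81 [ 1.1e-03 -4.0e-04 -1.0e+00] F [ 0.9 -0.1  5.5] M [-0.156 -0.191 -0.402] 0.03428929649250219 59.90213692188263 q [-0.2  -0.17  1.93 -0.    1.38 -0.71]
```

Call:
jog_arm:
  rows: [0,0,0,0,0,-0.5,0,0,0,0,0,-0.5,0,0,0,0,0,0]

```text
clock: 13.8
tcp_pos: [0.509, -0.0779, 0.104]
eef_rot: [-0.0, 0.448, 0.894, 0.001]
contact_force: [-5.1, 4.8, 10.0]
finger_gap: 0.0345
grip_force: 60.4
```

```bash
python3 st.py
```

```text
13.8 [ 0.509  -0.0779  0.104 ] yaw 36.76 [-4.0e-04  1.4e-03 -1.0e+00] F [-5.1  4.8 10. ] M [ 1.01   0.815 -0.575] 0.034526966149197535 60.4122519493103 q [-0.2  -0.17  1.93  0.    1.38 -0.84]
```

Call:
jog_arm:
  rows: [0,0,0,0,0,0.88,0,0,0,0,0,0.88,0,0,0,0,0,0.88,0,0,0,0,0,0.88,0,0,0,0,0,0.88]

```text
clock: 14.3
tcp_pos: [0.5092, -0.0785, 0.104]
eef_rot: [0.0, 0.7, 0.714, 0.0]
contact_force: [-2.0, -0.5, 6.4]
finger_gap: 0.0342
grip_force: 60.2
```

```bash
python3 st.py
```

```text
14.3 [ 0.5092 -0.0785  0.104 ] yaw 1.15 [ 3.e-04 -2.e-04 -1.e+00] F [-2.  -0.5  6.4] M [0.062 0.32  0.043] 0.034236164948322226 60.239728689193726 q [-0.2  -0.17  1.93 -0.    1.38 -0.22]
```

Torque is near nil this way: left-hand thread (clockwise loosens).

Call:
jog_arm:
  rows: [0,0,0,0,0,0.88,0,0,0,0,0,0.88,0,0,0,0,0,0.88,0,0,0,0,0,0.88,0,0,0,0,0,0.88]

```text
clock: 14.8
tcp_pos: [0.5093, -0.0783, 0.104]
eef_rot: [-0.0, 0.883, 0.469, 0.0]
contact_force: [-2.3, 1.8, 6.5]
finger_gap: 0.0341
grip_force: 60.2
```

Call:
jog_arm:
  rows: [0,0,0,0,0,0.88,0,0,0,0,0,0.88,0,0,0,0,0,0.88,0,0,0,0,0,0.88,0,0,0,0,0,0.88]

```text
clock: 15.3
tcp_pos: [0.5094, -0.0781, 0.104]
eef_rot: [-0.0, 0.984, 0.18, 0.0]
contact_force: [-0.3, 3.5, 7.9]
finger_gap: 0.0345
grip_force: 60.2
```

Call:
jog_arm:
  rows: [0,0,0,0,0,0,0,0,0,0,0,0]

```text
clock: 15.5
tcp_pos: [0.5094, -0.0783, 0.104]
eef_rot: [0.0, 0.983, 0.182, 0.0]
contact_force: [-0.6, 1.9, 6.7]
finger_gap: 0.0347
grip_force: 60.2
```

```bash
python3 st.py
```

```text
15.5 [ 0.5094 -0.0783  0.104 ] yaw -68.98 [ 8.e-04  1.e-04 -1.e+00] F [-0.6  1.9  6.7] M [ 0.265 -0.047 -0.019] 0.03472109725644021 60.177839398384094 q [-0.2  -0.17  1.93  0.    1.38  1.  ]
```

Call:
jog_arm:
  rows: [0,0,-0.1,0,0,0,0,0,-0.1,0,0,0,0,0,0,0,0,0]

```text
clock: 15.8
tcp_pos: [0.5091, -0.0784, 0.1087]
eef_rot: [0.0, 0.983, 0.183, -0.0]
contact_force: [-0.1, -0.3, -0.8]
finger_gap: 0.0346
grip_force: 59.8
```

Call:
jog_arm:
  rows: [0,0,-0.3,0,0,0,0,0,-0.6,0,0,0,0,0,-0.7,0,0,0,0,0,-0.6,0,0,0,0,0,-0.4,0,0,0]

```text
clock: 16.3
tcp_pos: [0.5095, -0.0785, 0.1758]
eef_rot: [0.0, 0.983, 0.184, 0.001]
contact_force: [-0.5, 0.9, -0.4]
finger_gap: 0.0341
grip_force: 59.7
```

Call:
jog_arm:
  rows: [0,0,0,0,0,0,0,0,0,0,0,0,0,0,0,0,0,0,0,0,0,0,0,0,0,0,0,0,0,0]

```text
clock: 16.8
tcp_pos: [0.509, -0.0783, 0.173]
eef_rot: [-0.0, 0.983, 0.184, -0.0]
contact_force: [-0.3, 0.7, -0.8]
finger_gap: 0.0345
grip_force: 59.7
```

```bash
python3 st.py; python3 -c "
from h import *
im,d,c=shot('scene');save('s2.png',im)"
```

```text
16.8 [ 0.509  -0.0783  0.173 ] yaw -68.85 [-8.e-04  2.e-04 -1.e+00] F [-0.3  0.7 -0.8] M [ 0.044 -0.04  -0.011] 0.03448528516926525 59.74748969078064 q [-0.2  -0.22  1.86  0.    1.5   1.  ]
```

View pics/s2.png

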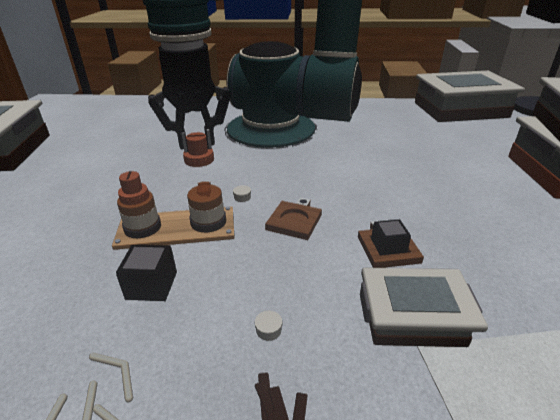

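The picture shows the cap held level at (198,150) above the open jar at (206,205), the cup in its square slot at (390,238), and the pots and box unmoved.

```bash
python3 -c "
from h import *
print(workorder.job_done())"
```

```text
the job is handed in; nothing more can be done
None
```

The job is handed in: the cup sits mouth down in its square slot, and the cap (left-hand thread, so it loosened clockwise) is held level about 6 cm above the open jar, with the pots and box where they were.

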